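# Check a brake lever's stroke before the fatigue test

### The job

Check the silver brake lever on the test fixture: with the back of your fingers press it in towards the bar until it comes up against its own stop, short of the rubber grip, keep it there for about two seconds without forcing it, and let it spring back out. Then log the check by pressing the green button fully down and letting it go. Only push, never grasp: leave the bar, the red button and everything else on the desk untouched.

Things in the scene. Friction and masses are not known exactly. Their poses are not given: they have to be found in the camera images.
- brake_stand: Fixture fixed to the desk: dark base plate 110 x 250 x 12 mm; white post 45 x 30 mm with black clamp (top 135 mm high) at y = +107 mm; it carries bar and lever. Origin: centre of the plate's underside, z up. The handlebar lies along its y axis; the lever is on its +x side and is pressed roughly towards -x. Yaw within 0.5 rad of the world's.
- handlebar: Level steel bar stub on the post, axis along the fixture's y, 110 mm above the desk, from y = -120 to +125 mm; black rubber grip 32 mm across from y = -117 to +39 mm; black lever bracket at y = 56 to 84 mm, x up to 41 mm. Origin and axes as the fixture's. Not to be touched.
- lever (a joint): Angle of the silver brake lever, rad: 0 = sprung out (rest), grows as pressed towards the bar, 0.30 = on its solid stop, still about 17 mm from the grip. Upright pivot at x = 34, y = 70 mm in the fixture's frame; blade runs 112 mm from it towards -y, at rest 0.34 rad out from parallel to the bar. Spring force at the pad: 2 N at rest, 6 N at the stop; springs back. Over 60 N bends it.
- lever_pad (a point): Point to press: middle of the blade's outer face (away from the bar), 80 mm from the pivot, 110 mm above the desk; moves with the lever, 24 mm over the stroke. Its x axis points out of that face away from the bar, y along the blade to the pivot, z up. Blade 14 mm high, 8 mm thick; free below it down to the base plate (12 mm) and for 60 mm outside it.
- green (a joint): Travel of the green push button, m: 0 = up, 0.006 = fully down; springs back by itself; fully down takes 5 N.
- green_top (a point): Middle of the top face of the green push button, 36 mm across, pressed straight down; on a low round grey pod fixed to the desk.
- red (a joint): Travel of the red push button, m; must stay up.
- red_top (a point): Middle of the top face of the red push button, like the green one; the two may stand either way round. Not to be pressed.
- spare_lever: Loose spare black lever blade, 120 x 18 x 14 mm, lying flat. Leave alone.
- hex_key: Loose dark hex key, 88 x 31 x 6 mm, lying flat. Leave alone.
- screwdriver: Loose screwdriver, lying. Leave alone.
- threadlocker: Small blue bottle, 32 mm across, 85 mm tall, standing upright; origin under its base. Leave alone.
- caliper: Loose caliper, 220 mm long, 13 mm high, lying flat. Leave alone.
- bolt_tray: Open blue tray 70 x 100 x 30 mm. Leave alone.
- spare_grip: Loose black rubber grip tube, 32 mm across, standing on end, 110 mm tall; origin under its base. Leave alone.

How it is judged (in metres and radians):
On the way, in this order (a step that is already met when the one before it is completed fails the run):
1. the fingers hold the lever against its stop for 1.2 s (value of joint lever above 0.275 rad and contact force between the fingers and brake_stand above 1 N), for 1.2 s.
2. the lever has been let go and is back at rest (value of joint lever below 0.03 rad and contact force between the fingers and brake_stand below 0.1 N), for 0.2 s.
3. the green button is pressed fully down (value of joint green above 0.0045 m), for 0.05 s.
At the end, for the whole second after the job is handed in: The lever was held at its stop (0.275 rad or more) by the fingers for 1.2 s, came back to rest (below 0.03 rad), then the green button was pressed at least 4.5 mm; at the end lever and both buttons are back out (buttons within 1 mm) and every loose thing is within 12 mm of where it began (value of joint lever below 0.03 rad and value of joint each of green, red below 0.001 m and not (distance of any of spare_lever, hex_key, screwdriver, threadlocker, caliper, bolt_tray, spare_grip from where it was at the start of the episode above 0.012 m)); the robot touches nothing.
It fails at once if the lever is forced: the push on it exceeds 60 N (contact force between anything else and brake_stand above 60 N).
It fails at once if the bar, its grip or bracket is touched (more than 2 N) (contact force between anything else and handlebar above 2 N).
It fails at once if the red button is pressed (over 2 mm) (value of joint red above 0.002 m).
It fails at once if a loose thing is moved or lifted by more than 12 mm (distance of any of spare_lever, hex_key, screwdriver, threadlocker, caliper, bolt_tray, spare_grip from where it was at the start of the episode above 0.012 m).
It also fails if it takes over 48 s, if anything falls off the work surface, if the arm or the gripper's body presses on something with over 40 N, if the wrist force passes 120 N, or if a joint passes its speed limit or range.

### The arm

A 7-joint arm with a two-finger parallel gripper is mounted at the origin on the work surface. World frame = base frame: x ahead of the robot, y to its left, z up, the work surface at z = 0. Lengths are in m, angles in degrees, forces in N, time in s.
With the tool pointing down it reaches from about 0.425 to 0.875 m from the base axis. Payload 4.7 kg.
Tool frame: the origin (TCP) lies where the fingers leave the gripper's body, on its centre line; the fingertips stand 70 mm ahead of it and the grasp point (between the pads) lies 51 mm ahead of it (env.tip_reach is the distance from the TCP to the fingertips, in m); z points along the fingers, x is the direction in which the jaws open and shut, and the axes are right-handed (so a half turn about z gives the same grasp; the last joint's range is limited). The gripper opens to 87 mm and grips with 3 to 60 N. Pads are 19 mm wide; open, the fingers measure 117 mm over their backs; the gripper's body (75 mm by 190 mm) begins 51 mm behind the grasp point.
Start: joints at [-64.051, 18.392, -4.016, 83.108, 1.295, 78.541, -3.26], TCP at [0.276, 0.588, 0.292] pointing down, gripper open.
Joint ranges: [-163.93, 163.93], [-17.29, 119.83], [-79.2, 71.16], [3.27, 140.29], [-89.18, 269.18], [5.43, 117.66], [-154.24, 154.24]. Speed limits (degrees/s): [147.25, 147.25, 180, 180, 180, 180, 180].

### API

Orientations are given as [roll, pitch, yaw] about the fixed x, y, z axes, in that order (R = Rz(yaw) Ry(pitch) Rx(roll)).
In Python, from cell import env, optics, order gives the robot as it stands.
- The arm moves only by the shell command python3 -m creep 'ROWS' [FORCE]. ROWS is JSON, a list of rows, each a list of 7 numbers: the shift along the tool's x, y, z in cm, then the turn, a rotation vector about the tool's x, y, z in rad, then the opening, from 0 (shut) to 1 (fully open). A call has 1 to 20 rows; each row shifts and turns the pose as measured when the row begins, along the tool's axes as they then stand; what a row does not reach is not made up. A row lasts 1/10 s, in which the tool goes at most 50 mm and 8.59 degrees, less where a joint would pass 70% of its speed; a pose out of reach is approached as far as the arm can. A call with a gripper value outside its range is refused whole. The fingers move at their own pace and stop on an object; FORCE is the grip in N (left out, the last holds). Time passes only in rows, so rows that do not move let the fingers close. It gives the time, the measured TCP pose, the force and the opening at its end, in the units of the state.
- env.get_obs(): the state, without advancing time (a new reading comes with each control period).
- optics.read_camera(name): name is "scene" or "side" or "wrist"; returns a dict with "frame" (480x640x3 uint8, blue, green, red), "z_map" (480x640 float32, m along the optical axis (not along the pixel's ray), 0 where there is no reading), "fx", "fy", "cx", "cy" (pixels), "distortion" ([k1, k2, p1, p2, k3] as OpenCV has them; the pictures are not rectified), "R" (3x3) and "t" (3): a world point X has camera coordinates R X + t; the wrist camera has in their place "hand_eye" (4x4, takes a point from camera to tool coordinates, whose origin is the TCP and whose axes are the tool frame's). Camera axes: x right, y down, z forward; pixel columns grow to the right and rows downward; lengths in m; the calibration is good to about 2 mm. A picture is of the moment at which its call begins: read the wrist's pose just before it.
- order.sign_off(): hands the job in, once; it reports no verdict.
The state is a dict: "time_s": time; "qpos": joint angles; "joint_velocities": joint speeds; "effort": joint torques, N m; "tool_pos": TCP position; "tool_rot": TCP orientation; "force": force on the tool from outside, world axes, zero at the start; "wrist_torque": the same for the moment, N m; "grip_width": finger opening in m.
Only numpy, scipy, OpenCV 4.12 (cv2) and the standard library are available. Lean on these libraries where they do the work, as an engineer would, in place of code of your own. Each camera call takes 0.05 s, during which the arm holds its last target. There are 200 camera calls.

## Working session

There is one attempt and no reset: what is moved stays moved. The work goes in short steps, Python scripts to look and compute and a shell command to move; the robot and the scene stay as the last step left them, time stands still between calls to the robot, and variables do not carry over. Pictures are saved under pics/ and viewed, on a budget of 10 in all, crops included, one or two more only if the job needs it, and the job is handed in when it is done.

```bash
mkdir -p pics; ls
cat > h.py <<'E'
import numpy as np, cv2
from cell import env, optics, order
def grab(n):
    c=optics.read_camera(n); np.savez('%s.npz'%n,**{k:np.array(v) for k,v in c.items()}); return c
def load(n): return dict(np.load('%s.npz'%n))
def world(c,u,v,z=None,r=1):
    """pixel->world via depth, or onto plane Z=z"""
    K=np.array([[c['fx'],0,c['cx']],[0,c['fy'],c['cy']],[0,0,1]],float)
    p=cv2.undistortPoints(np.array([[[u,v]]],float),K,c['distortion'].astype(float))[0,0]
    ray=np.array([p[0],p[1],1]); R=c['R'];t=c['t']
    o=-R.T@t; d=R.T@ray
    if z is None:
        w=c['z_map'][v-r:v+r+1,u-r:u+r+1]; s=np.median(w[w>0])
    else: s=(z-o[2])/d[2]
    return o+s*d
E
python3 - <<'E'
from h import *
s=env.get_obs();print(s['time_s'],s['tool_pos'],s['tool_rot'],s['force'],env.tip_reach)
for n in('scene','side'):
    c=grab(n);cv2.imwrite(f'pics/{n}0.png',c['frame']);print(-c['R'].T@c['t'])
E
```

```text
pics
0.0 [0.27600575 0.58803041 0.29114436] [1.79995524e+02 1.09606193e-01 6.48623274e+01] [-0.38986902  0.28989999  0.45551938] 0.0697
[ 1.02507016 -0.70353794  0.86685004]
[ 0.39283471 -1.11900222  1.02525486]
```

View pics/scene0.png

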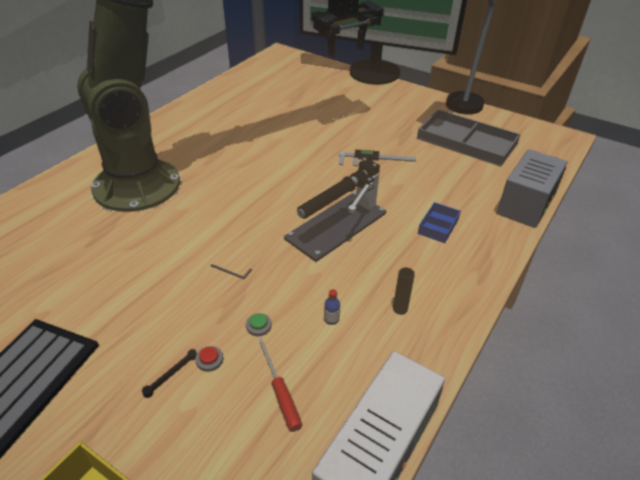

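View pics/side0.png

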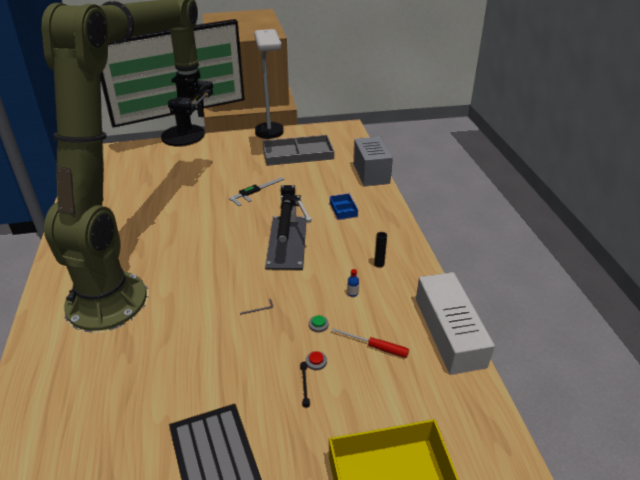

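The scene view shows the fixture at about (340,215), the green button at (259,322) and the red one at (208,357). In the side view the fixture is at (287,235), green at (319,322) and red at (316,359). Next I'll enlarge the fixture.

Run:
```python
from h import *
a=load('scene')['frame'][140:265,275:425];b=load('side')['frame'][175:275,250:370]
A=cv2.resize(a,None,fx=4,fy=4,interpolation=cv2.INTER_CUBIC)
B=cv2.resize(b,None,fx=4,fy=4,interpolation=cv2.INTER_CUBIC)
cv2.imwrite('pics/a1.png',A);cv2.imwrite('pics/b1.png',B)
for n,pts in(('scene',[(259,321),(208,355),(317,257),(385,212)]),('side',[(319,321),(316,357),(267,264),(303,264)])):
    c=load(n)
    for u,v in pts: print(n,u,v,world(c,u,v).round(4))
for n in('scene','side'):
    c=load(n);h=cv2.cvtColor(c['frame'],cv2.COLOR_BGR2HSV)
    m=cv2.inRange(h,(50,120,60),(75,255,255));k,l,st,ce=cv2.connectedComponentsWithStats(m)
    for i in range(1,k):
        if 60<st[i,4]: print(n,st[i],ce[i],world(c,*ce[i].round().astype(int)).round(4),world(c,*ce[i],z=.03).round(4))
```

```text
scene 259 321 [ 0.5635 -0.1961  0.0219]
scene 208 355 [ 0.5339 -0.3123  0.0215]
scene 317 257 [0.5528 0.0294 0.0107]
scene 385 212 [0.6032 0.2619 0.007 ]
side 319 321 [ 0.5586 -0.2     0.0207]
side 316 357 [ 0.5304 -0.3136  0.0219]
side 267 264 [0.4532 0.0534 0.0125]
side 303 264 [ 0.5572  0.0495 -0.0009]
side [197  45  33  14 250] [213.692  51.384] [0.3626 0.944  0.3416] [0.3469 1.8779 0.03  ]
side [111  55  62  20 482] [140.7219917   64.19917012] [0.0934 0.869  0.3409] [-0.0439  1.7694  0.03  ]
side [200  64  31  14 240] [215.3         70.13333333] [0.3582 0.9448 0.2656] [0.3489 1.5827 0.03  ]
side [115  74  60  20 416] [144.30769231  83.30528846] [0.0913 0.8677 0.2677] [-0.0015  1.4866  0.03  ]
side [213  82  20  12 131] [222.48091603  86.99236641] [0.3779 0.9475 0.1923] [0.3773 1.3497 0.03  ]
side [120  93  56  19 368] [146.57336957 101.97554348] [0.0893 0.8635 0.193 ] [0.0279 1.2525 0.03  ]
side [312 315  13  12 121] [318.18181818 320.70247934] [ 0.5561 -0.1995  0.0207] [ 0.5552 -0.2071  0.03  ]
```

View pics/a1.png

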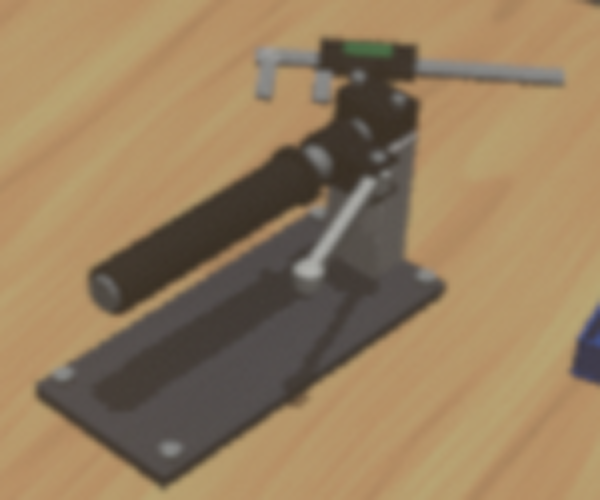

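View pics/b1.png

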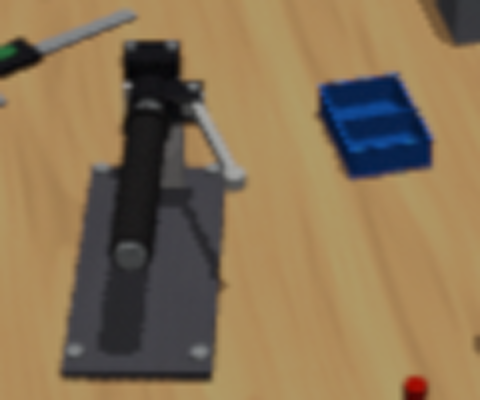

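The crops show the plate's corners and screws, the bar's end disc (scene (106,291), side (130,255) in crop pixels) and the lever's ball tip (scene (309,270), side (234,175)).

Run:
```python
from h import *
S=load('scene');D=load('side')
def a(u,v,z):return world(S,275+u/4,140+v/4,z)
def b(u,v,z):return world(D,250+u/4,175+v/4,z)
for n,f,pts in(('scene',a,[('scr',63,373,.013),('scr',171,449,.013),('scr',427,275,.013),('cor',38,387,.012),('cor',165,476,.012),('cor',445,287,.012),('barend',106,291,.11),('tip',309,267,.117)]),
 ('side',b,[('scr',74,350,.013),('scr',200,351,.013),('scr',102,168,.013),('scr',213,169,.013),('cor',63,372,.012),('cor',211,374,.012),('barend',130,255,.11),('tip',235,172,.117)])):
    for k,u,v,z in pts: print(n,k,f(u,v,z).round(4))
for y in (0,):
    pass
# depth-based blade & bar points
for n,c,o,sz in(('scene',S,(275,140),[(309,268),(340,222),(360,195)]),('side',D,(250,175),[(235,173),(220,145),(205,115)])):
    for u,v in sz: print(n,(u,v),world(c,round(o[0]+u/4),round(o[1]+v/4),r=0).round(4))
```

```text
scene scr [0.4583 0.0596 0.013 ]
scene scr [0.547  0.0413 0.013 ]
scene scr [0.5933 0.2619 0.013 ]
scene cor [0.4526 0.0421 0.012 ]
scene cor [0.5557 0.0219 0.012 ]
scene cor [0.6077 0.2589 0.012 ]
scene barend [0.5032 0.0409 0.11  ]
scene tip [0.5887 0.1138 0.117 ]
side scr [0.4582 0.0586 0.013 ]
side scr [0.5474 0.0406 0.013 ]
side scr [0.5046 0.2768 0.013 ]
side scr [0.5919 0.2587 0.013 ]
side cor [0.4479 0.0373 0.012 ]
side cor [0.5514 0.0156 0.012 ]
side barend [0.5008 0.0381 0.11  ]
side tip [0.5864 0.1106 0.117 ]
scene (309, 268) [0.5883 0.1135 0.1163]
scene (340, 222) [0.5827 0.1585 0.1154]
scene (360, 195) [0.5786 0.1885 0.1146]
side (235, 173) [0.5873 0.1118 0.116 ]
side (220, 145) [0.5817 0.1486 0.1157]
side (205, 115) [0.5759 0.1869 0.1154]
```

```bash
python3 -m creep '[[0,0,0,0,0,0.142,0],[0,0,0,0,0,0.142,0],[0,0,0,0,0,0.142,0],[0,0,0,0,0,0.142,0],[0,0,0,0,0,0.142,0],[0,0,0,0,0,0.142,0],[0,0,0,0,0,0.142,0],[0,0,0,0,0,0.142,0],[0,0,0,0,0,0,0]]' 5
```

```text
time_s: 1.0
tool_pos: [0.2751, 0.5857, 0.285]
tool_rot: [179.3, 0.3, -2.9]
force: [-0.1, 0.2, 0.5]
grip_width: 0.0228
```

```bash
python3 -m creep '[[2.9,3.6,-0.1,0,0,-0.02,0],[2.9,3.6,-0.1,0,0,-0.02,0],[2.9,3.6,-0.1,0,0,0,0],[2.9,3.6,-0.1,0,0,0,0],[2.9,3.6,-0.1,0,0,0,0],[2.9,3.6,-0.1,0,0,0,0],[2.9,3.6,-0.1,0,0,0,0],[2.9,3.6,-0.1,0,0,0,0],[2.9,3.6,-0.1,0,0,0,0],[2.9,3.6,-0.1,0,0,0,0],[0,0,0,0,0,0,0],[0,0,0,0,0,0,0]]'
```

```text
time_s: 2.2
tool_pos: [0.5745, 0.2145, 0.2926]
tool_rot: [179.1, 0.6, 2.5]
force: [-0.1, 0.5, 0.1]
grip_width: 0.0005
```

```bash
python3 -m creep '[[2.8,3.7,0,0,0,0.04,0],[2.8,3.7,0,0,0,0,0],[0,0,0,0,0,0,0],[0,0,2,0,0,0,0],[0,0,2,0,0,0,0],[0,0,2,0,0,0,0],[0,0,1,0,0,0,0],[0,0,0,0,0,0,0]]'
python3 - <<'E'
from h import *
s=env.get_obs();print(s['tool_pos'],s['tool_rot'])
A=grab('scene')['frame'][60:285,275:475];B=grab('side')['frame'][100:300,200:400]
A=cv2.resize(A,(533,600),interpolation=cv2.INTER_CUBIC)[:, 133:533];B=cv2.resize(B[:,60:193],(400,600),interpolation=cv2.INTER_CUBIC)
cv2.imwrite('pics/c2.png',np.hstack([A,B]))
E
```

```text
time_s: 3.0
tool_pos: [0.6285, 0.1512, 0.2192]
tool_rot: [179.4, 0.8, 2.0]
force: [-0.3, -0.5, -0.2]
grip_width: 0.0004
[0.6284981  0.15115947 0.21915697] [179.37186778   0.80553738   1.98523043]
```

View pics/c2.png

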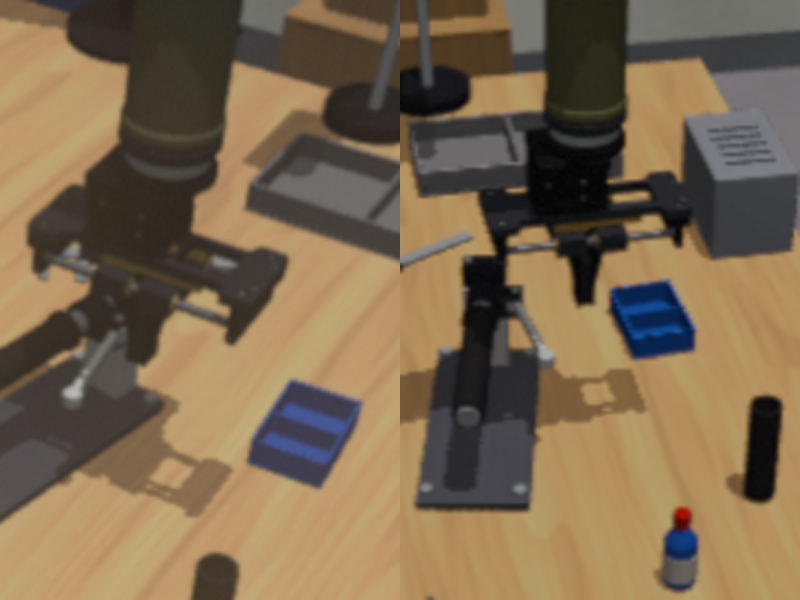

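Run:
```python
from h import *
D=load('side')
Z=D['z_map'];K=np.array([[D['fx'],0,D['cx']],[0,D['fy'],D['cy']],[0,0,1]])
u,v=np.meshgrid(np.arange(275,360),np.arange(150,210))
P=np.array([world(D,a,b,r=0) if Z[b,a]>0 else [9,9,9] for a,b in zip(u.ravel(),v.ravel())])
m=(abs(P[:,0]-.6285)<.13)&(abs(P[:,1]-.151)<.06)&(P[:,2]>.137)
for lo in np.arange(.52,.74,.01):
    k=m&(abs(P[:,0]-lo-.005)<.005)
    if k.any(): i=P[k,2].argmin();print(round(lo,2),P[k][i].round(3))
```

```text
0.53 [0.536 0.144 0.244]
0.54 [0.545 0.116 0.221]
0.55 [0.55  0.112 0.223]
0.56 [0.563 0.121 0.229]
0.57 [0.58  0.122 0.23 ]
0.58 [0.587 0.118 0.231]
0.59 [0.596 0.121 0.225]
0.6 [0.601 0.115 0.225]
0.61 [0.618 0.152 0.151]
0.62 [0.621 0.138 0.15 ]
0.63 [0.631 0.141 0.15 ]
0.64 [0.642 0.14  0.194]
0.65 [0.651 0.115 0.225]
0.66 [0.66  0.116 0.227]
0.67 [0.678 0.12  0.232]
0.68 [0.687 0.123 0.229]
0.69 [0.693 0.123 0.229]
0.7 [0.708 0.137 0.218]
0.71 [0.716 0.123 0.216]
0.72 [0.721 0.124 0.238]
```

```bash
python3 -m creep '[[0,0.5,1.5,0,0,0.03,0],[0,0.4,1.5,0,0,0,0],[0,0,1.5,0,0,0,0],[0,0,1.1,0,0,0,0],[0,0,0,0,0,0,0],[0,0,0,0,0,0,0]]' && python3 -m creep '[[-0.5,0,0,0,0,0,0],[-0.5,0,0,0,0,0,0],[-0.5,0,0,0,0,0,0],[-0.5,0,0,0,0,0,0],[0,0,0,0,0,0,0]]'
```

```text
time_s: 3.7
tool_pos: [0.6299, 0.1408, 0.162]
tool_rot: [179.4, 0.5, 0.1]
force: [0.4, -0.1, 0.6]
grip_width: 0.0003
time_s: 4.2
tool_pos: [0.6087, 0.1413, 0.1639]
tool_rot: [179.5, 0.3, 0.1]
force: [0.1, 0.4, 0.0]
grip_width: 0.0005
```

```bash
python3 -m creep '[[-0.5,0,0,0,0,0,0],[-0.4,0,0,0,0,0,0],[0,0,0,0,0,0,0]]' && python3 -m creep '[[-0.4,0,0,0,0,0,0],[-0.4,0,0,0,0,0,0],[0,0,0,0,0,0,0]]'&& python3 -m creep '[[-0.3,0,0,0,0,0,0],[-0.3,0,0,0,0,0,0],[0,0,0,0,0,0,0]]'
```

```text
time_s: 4.5
tool_pos: [0.5991, 0.1415, 0.1646]
tool_rot: [179.5, 0.3, 0.1]
force: [0.6, -0.2, 0.3]
grip_width: 0.0006
time_s: 4.8
tool_pos: [0.592, 0.1409, 0.1651]
tool_rot: [179.5, 0.0, 0.1]
force: [1.5, 0.3, -1.1]
grip_width: 0.0001
time_s: 5.1
tool_pos: [0.587, 0.1405, 0.1656]
tool_rot: [179.5, -0.2, 0.1]
force: [3.1, -0.2, -0.5]
grip_width: 0.0004
```

```bash
python3 -m creep '[[-0.3,0,0.1,0,0,0,0],[-0.3,0,0.1,0,0,0,0],[0,0,0,0,0,0,0]]' && python3 -m creep '[[-0.25,0,0.1,0,0,0,0],[-0.2,0,0,0,0,0,0],[0,0,0,0,0,0,0]]'
```

```text
time_s: 5.4
tool_pos: [0.583, 0.1403, 0.1656]
tool_rot: [179.6, -0.5, 0.1]
force: [3.9, -0.4, -2.2]
grip_width: 0.0012
time_s: 5.7
tool_pos: [0.5798, 0.1402, 0.1654]
tool_rot: [179.6, -0.8, 0.0]
force: [5.1, 0.1, -0.3]
grip_width: 0.0006
```

```bash
python3 -m creep '[[-0.25,0,0.05,0,0.01,0,0],[-0.2,0,0,0,0,0,0],[0,0,0,0,0,0,0]]' && python3 -m creep '[[-0.2,0,0,0,0,0,0],[0,0,0,0,0,0,0]]'&& python3 -m creep '[[-0.2,0,0,0,0,0,0],[0,0,0,0,0,0,0]]'
```

```text
time_s: 6.0
tool_pos: [0.5768, 0.1402, 0.1655]
tool_rot: [179.6, -1.6, -0.0]
force: [5.6, -0.7, 0.7]
grip_width: 0.0003
time_s: 6.2
tool_pos: [0.5756, 0.1402, 0.1655]
tool_rot: [179.6, -1.8, -0.0]
force: [5.4, -0.4, 0.1]
grip_width: 0.0004
time_s: 6.4
tool_pos: [0.5747, 0.1402, 0.1655]
tool_rot: [179.7, -1.9, -0.0]
force: [6.4, 0.1, 0.2]
grip_width: 0.0005
```

```bash
python3 -m creep '[[-0.2,0,0,0,-0.015,0,0],[0,0,0,0,0,0,0]]' && python3 -m creep '[[-0.3,0,0,0,0,0,0],[0,0,0,0,0,0,0]]'&& python3 -m creep '[[-0.3,0,0,0,0,0,0],[0,0,0,0,0,0,0]]'
```

```text
time_s: 6.6
tool_pos: [0.5738, 0.1403, 0.1654]
tool_rot: [179.7, -1.2, -0.1]
force: [7.3, -0.7, -0.9]
grip_width: 0.0006
time_s: 6.8
tool_pos: [0.5724, 0.1403, 0.1654]
tool_rot: [179.7, -1.5, -0.1]
force: [6.8, -0.9, -1.0]
grip_width: 0.0004
time_s: 7.0
tool_pos: [0.5716, 0.1404, 0.1655]
tool_rot: [179.7, -1.8, -0.1]
force: [6.2, -0.2, -1.7]
grip_width: 0.0003
```

```bash
python3 -m creep '[[-0.4,0,0,0,0,0,0]]' && python3 -m creep '[[-0.4,0,0,0,0,0,0]]'&& python3 -m creep '[[-0.4,0,0,0,0,0,0]]'&& python3 -m creep '[[-0.4,0,0,0,0,0,0]]'
python3 - <<'E'
from h import *
A=grab('scene')['frame'][140:265,275:425];B=grab('side')['frame'][165:290,250:350]
A=cv2.resize(A[:,:80],None,fx=4.8,fy=4.8,interpolation=cv2.INTER_CUBIC);B=cv2.resize(B[:,:85],None,fx=4.8,fy=4.8,interpolation=cv2.INTER_CUBIC)
cv2.imwrite('pics/d3.png',np.hstack([A,B]))
E
```

```text
time_s: 7.1
tool_pos: [0.5702, 0.1404, 0.1658]
tool_rot: [179.7, -2.2, -0.2]
force: [15.7, 0.9, -6.4]
grip_width: 0.0004
time_s: 7.2
tool_pos: [0.5696, 0.1404, 0.166]
tool_rot: [179.8, -2.7, -0.2]
force: [17.2, 1.5, -8.5]
grip_width: 0.0001
time_s: 7.3
tool_pos: [0.5691, 0.1403, 0.1663]
tool_rot: [179.8, -3.2, -0.2]
force: [16.3, -0.0, -8.5]
grip_width: 0.0005
time_s: 7.4
tool_pos: [0.5685, 0.1401, 0.1664]
tool_rot: [179.8, -3.8, -0.3]
force: [15.3, 0.5, -8.8]
grip_width: 0.0008
```

View pics/d3.png

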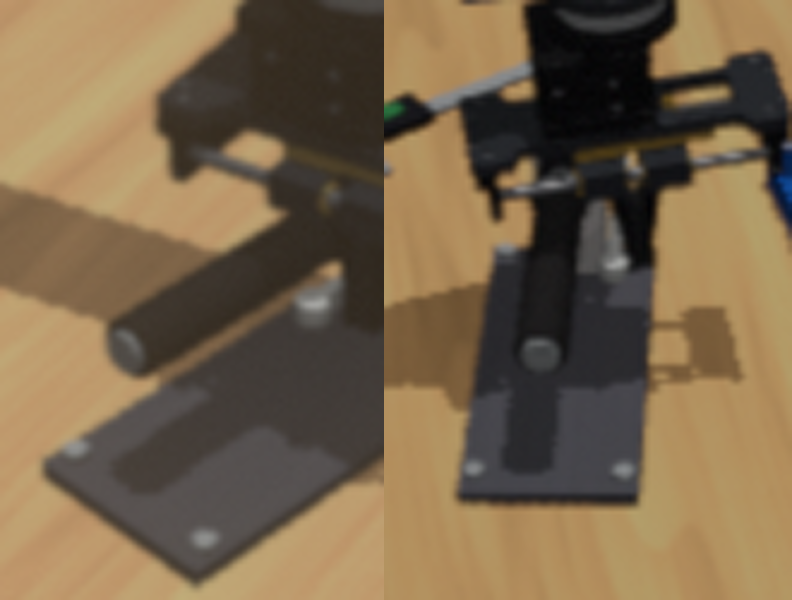

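The force jumped from 6 N to about 16 N and levelled off, and the blade lies close to parallel with the bar. The tip is at about (298.5,219.5) in the side image. I'll check the angle while holding with small push rows.

```bash
python3 - <<'E'
from h import *
D=load('side');p=world(D,298.5,219.5,.117);q=world(load('scene'),275+314/4.8,140+300/4.8,.117);print(p,q)
for w in(p,q):
    d=w[:2]-[.5734,.2208];print('lever',.34-(np.arctan2(d[0],-d[1])+.207))
E
python3 -m creep '[[-0.3,0,0.05,0,-0.01,0,0],[-0.3,0,0.05,0,-0.01,0,0],[-0.3,0,0,0,-0.01,0,0],[-0.3,0,0,0,-0.01,0,0],[-0.3,0,0,0,-0.01,0,0]]'; python3 -m creep '[[-0.3,0,0,0,-0.01,0,0],[-0.3,0,0,0,-0.01,0,0],[-0.3,0,0,0,-0.01,0,0],[-0.3,0,0,0,-0.01,0,0],[-0.3,0,0,0,-0.01,0,0]]'
```

```text
[0.55638955 0.10890666 0.117     ] [0.55931316 0.11187523 0.117     ]
lever 0.28386858626827244
lever 0.2616124437611872
time_s: 8.0
tool_pos: [0.5692, 0.14, 0.1665]
tool_rot: [-180.0, -3.2, -0.5]
force: [15.4, 0.3, -7.5]
grip_width: 0.0006
time_s: 8.5
tool_pos: [0.5697, 0.1398, 0.1664]
tool_rot: [-179.8, -2.5, -0.7]
force: [15.4, 1.0, -7.9]
grip_width: 0.0002
```

The contact point travelled 24.7 mm, against a stroke of 24 mm, then stayed put, so the lever is on its stop. I'll hold slightly firmer for the rest of the two seconds.

```bash
python3 -m creep '[[-0.4,0,0,0,0,0,0],[-0.4,0,0,0,0,0,0],[-0.4,0,0,0,0,0,0],[-0.4,0,0,0,0,0,0],[-0.4,0,0,0,0,0,0],[-0.4,0,0,0,0,0,0],[-0.4,0,0,0,0,0,0]]'; python3 -m creep '[[0.5,0,0,0,0,0,0],[0.5,0,0,0,0,0,0],[1,0,0,0,0,0,0],[1,0,0,0,0,0,0],[1,0,0,0,0,0,0],[1,0,0,0,0,0,0],[1,0,0,0,0,0,0],[0,0,0,0,0,0,0],[0,0,0,0,0,0,0]]'
python3 - <<'E'
from h import *
A=grab('scene')['frame'][140:265,275:425];B=grab('side')['frame'][165:290,250:350]
A=cv2.resize(A[:,:80],None,fx=4.8,fy=4.8,interpolation=cv2.INTER_CUBIC);B=cv2.resize(B[:,:85],None,fx=4.8,fy=4.8,interpolation=cv2.INTER_CUBIC)
cv2.imwrite('pics/e4.png',np.hstack([A,B]))
E
```

```text
time_s: 9.2
tool_pos: [0.566, 0.1395, 0.167]
tool_rot: [-179.6, -6.2, -1.1]
force: [14.5, 0.5, -3.8]
grip_width: 0.0005
time_s: 10.1
tool_pos: [0.6255, 0.1389, 0.1691]
tool_rot: [-179.7, -5.4, -1.0]
force: [-0.5, -0.3, -0.1]
grip_width: 0.0004
```

View pics/e4.png

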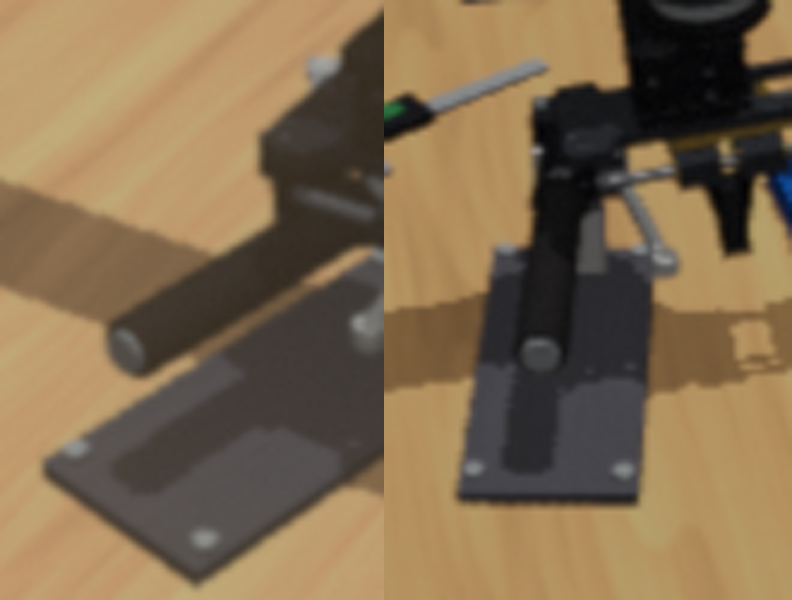

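The lever is back out, with its tip at about (307.7,219) in the side image, and nothing is in contact. Next: a quick ball centroid comparison of held against released, and the pose for the green button.

Run:
```python
from h import *
D=load('side')
for f,x0 in(('d3',617),('e4',661)):
    g=cv2.imread(f'pics/{f}.png',0).astype(float); w=g[245:277,x0-22:x0+22]; 
    m=w>135; v,u=np.nonzero(m); U=250+(u.mean()+x0-22-384)/4.8;V=165+(v.mean()+245)/4.8
    p=world(D,U,V,.114);d=p[:2]-[.5734,.2208];print(f,m.sum(),U,V,p,.34-(np.arctan2(d[0],-d[1])+.207))
s=env.get_obs();print(s['tool_pos'],s['tool_rot'])
for n,(u,v) in(('scene',(259,321)),('side',(318.5,321.5))):print(world(load(n),u,v,.0215))
```

```text
d3 117 298.4633190883191 219.8059116809117 [0.55660127 0.1115162  0.114     ] 0.28552277054246744
e4 210 310.16964285714283 218.3234126984127 [0.59081336 0.11234432 0.114     ] -0.026198659942017477
[0.62523537 0.1389548  0.16923844] [-179.6837224    -5.41212882   -1.0153616 ]
[ 0.5632362  -0.19581433  0.0215    ]
[ 0.55691408 -0.20215113  0.0215    ]
```

Run:
```python
from h import *
S=load('scene');D=load('side')
print('bottle',world(S,332,293,.083),world(D,353.5,271,.083))
print('key',world(S,250,275,0),world(S,212,265,0)); print('screw handle',world(D,388,347,.03),world(D,335,332,.005))
print('grip',world(S,405,271,.11),world(D,381,235,.11))
```

```text
bottle [ 0.67177459 -0.09942021  0.083     ] [ 0.66999017 -0.09863502  0.083     ]
key [ 0.45537388 -0.09198421  0.        ] [ 0.36529084 -0.11527226  0.        ]
screw handle [ 0.70395962 -0.32291237  0.03      ] [ 0.5939731  -0.23014777  0.005     ]
grip [0.77167674 0.0082993  0.11      ] [0.77186109 0.00376612 0.11      ]
```

```bash
python3 -m creep '[[0,0,-2,0,-0.045,0,0],[0,0,-2.5,0,-0.045,0,0],[0,0,-2.5,0,0,0,0],[0,0,-1.5,0,0,0,0],[-0.8,4.2,0,0,0,0,0],[-0.8,4.2,0,0,0,0,0],[-0.8,4.2,0,0,0,0,0],[-0.8,4.2,0,0,0,0,0],[-0.8,4.2,0,0,0,0,0],[-0.8,4.2,0,0,0,0,0],[-0.8,4.2,0,0,0,0,0],[-0.8,4.2,0,0,0,0,0],[0,0,0,0,0,0,0],[0,0,0,0,0,0,0]]'
```

```text
time_s: 11.6
tool_pos: [0.5453, -0.2046, 0.2556]
tool_rot: [-179.4, -0.0, -0.5]
force: [0.7, 1.1, 0.3]
grip_width: 0.0004
```

```bash
python3 -m creep '[[1.5,-0.5,0,0,0,0,0],[0,0,2.5,0,0,0,0],[0,0,2.5,0,0,0,0],[0,0,2.5,0,0,0,0],[0,0,2.5,0,0,0,0],[0,0,2,0,0,0,0],[0,0,1,0,0,0,0],[0,0,0,0,0,0,0],[0,0,0,0,0,0,0]]'
python3 - <<'E'
from h import *
A=grab('scene')['frame'][250:400,160:310];B=grab('side')['frame'][260:410,250:400]
A=cv2.resize(A,(400,400),interpolation=cv2.INTER_CUBIC);B=cv2.resize(B,(400,400),interpolation=cv2.INTER_CUBIC)
cv2.imwrite('pics/f5.png',np.hstack([A,B]))
E
```

```text
time_s: 12.5
tool_pos: [0.5647, -0.1854, 0.123]
tool_rot: [-179.0, -0.3, 0.4]
force: [-0.2, -0.3, 0.0]
grip_width: 0.0006
```

View pics/f5.png

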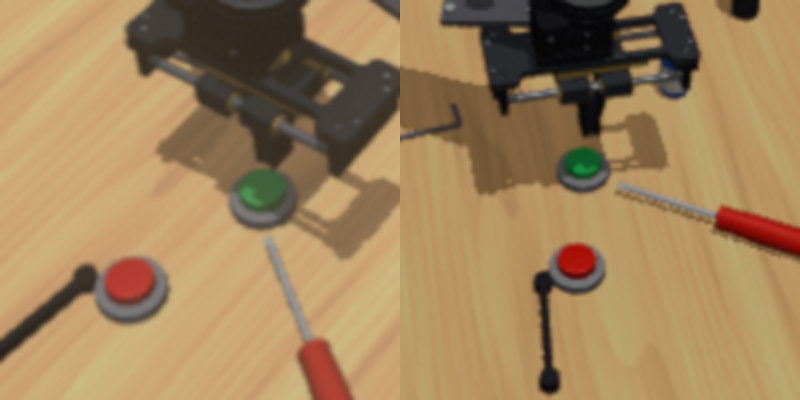

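The fingertips hang about 30 mm above the green button, 13 mm too far in +y. I'll correct that and descend.

```bash
python3 -m creep '[[-0.5,1.35,0,0,0,0,0],[0,0,1.3,0,0,0,0],[0,0,1.0,0,0,0,0],[0,0,0,0,0,0,0],[0,0,0,0,0,0,0]]'; python3 -m creep '[[0,0,0.3,0,0,0,0],[0,0,0,0,0,0,0]]';python3 -m creep '[[0,0,0.3,0,0,0,0],[0,0,0,0,0,0,0]]'
```

```text
time_s: 13.1
tool_pos: [0.5606, -0.2018, 0.1007]
tool_rot: [-179.1, -0.6, 0.2]
force: [0.3, -1.0, 0.2]
grip_width: 0.0006
time_s: 13.3
tool_pos: [0.5606, -0.2015, 0.0973]
tool_rot: [-179.1, -0.5, 0.3]
force: [-0.3, -1.4, -0.7]
grip_width: 0.0003
time_s: 13.5
tool_pos: [0.561, -0.2012, 0.0942]
tool_rot: [-179.1, -0.6, 0.3]
force: [-0.7, -0.4, -0.2]
grip_width: 0.0004
```

```bash
python3 -m creep '[[0,0,0.3,0,0,0,0],[0,0,0.2,0,0,0,0]]'; python3 -m creep '[[0,0,0.3,0,0,0,0]]';python3 -m creep '[[0,0,0.3,0,0,0,0]]';python3 -m creep '[[0,0,0.3,0,0,0,0]]'
```

```text
time_s: 13.7
tool_pos: [0.5615, -0.2013, 0.0897]
tool_rot: [-179.1, -0.6, 0.3]
force: [-1.3, 0.2, 2.9]
grip_width: 0.0006
time_s: 13.8
tool_pos: [0.5616, -0.2013, 0.087]
tool_rot: [-179.1, -0.6, 0.3]
force: [-2.2, 0.5, 3.7]
grip_width: 0.0003
time_s: 13.9
tool_pos: [0.5617, -0.2015, 0.0856]
tool_rot: [-179.0, -0.6, 0.3]
force: [-8.7, 2.9, 27.9]
grip_width: 0.0003
time_s: 14.0
tool_pos: [0.5618, -0.2016, 0.0856]
tool_rot: [-178.9, -0.6, 0.3]
force: [-11.2, 4.4, 30.0]
grip_width: 0.0006
```

The force jumped to 28–30 N at a TCP height of 0.0856, so the button is at its bottom stop. Retracting.

```bash
python3 -m creep '[[0,0,0,0,0,0,0],[0,0,-1,0,0,0,0],[0,0,-2.5,0,0,0,0],[0,0,-3,0,0,0,0],[0,0,-4,0,0,0,0],[0,0,-4,0,0,0,0],[0,3,-3,0,0,0,0],[0,0,0,0,0,0,0],[0,0,0,0,0,0,0],[0,0,0,0,0,0,0]]'
python3 - <<'E'
from h import *
o=load('scene')
c=grab('scene');d=grab('side');cv2.imwrite('pics/g6.png',np.hstack([c['frame'][120:420,130:530],d['frame'][150:450,210:610]]))
s=env.get_obs();print(s['tool_pos'],s['force'],s['time_s'],abs(s['joint_velocities']).max() if hasattr(s['joint_velocities'],'max') else s['joint_velocities'])
print(world(d,318,322).round(4),world(d,316,357).round(4),world(d,309,218).round(4))
E
```

```text
time_s: 15.0
tool_pos: [0.5598, -0.2351, 0.268]
tool_rot: [-178.9, -0.6, 0.3]
force: [0.0, -0.5, 0.3]
grip_width: 0.0005
[ 0.55967638 -0.23407545  0.26704732] [ 0.77742486  0.41079585 -0.73584987] 15.1 0.27134364097562685
[ 0.5553 -0.2037  0.0216] [ 0.5304 -0.3135  0.0217] [ 0.5295 -0.2542  0.3864]
```

View pics/g6.png

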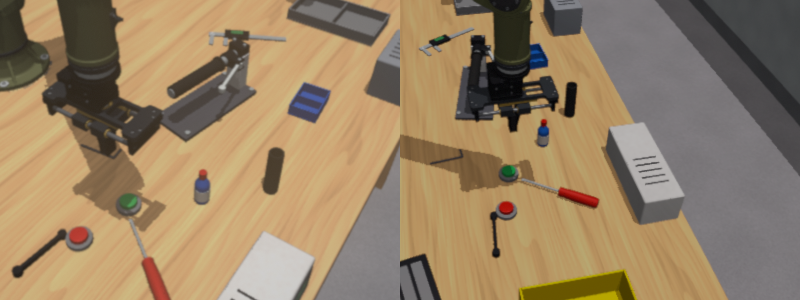

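The view shows the arm clear, the lever out at about (228,80), and both buttons up (green and red tops at z ≈ 0.022). The loose things look unmoved.

```bash
python3 -c "
from cell import order
print(order.sign_off())"
```

```text
the job is handed in; nothing more can be done
None
```

I pressed the brake lever to its stop with the backs of the closed fingers and held it there for about 2.1 s at 15–17 N. I then let it spring back, pressed the green button fully down and released it, and handed the job in at about 15 s.

**Lever:** The force jumped from 6 N to about 16 N and then levelled off. The finger contact point had moved about 24.7 mm, against a stroke of 24 mm. The pictures put the held angle at 0.26–0.29 rad depending on the camera, and one of those readings falls below the 0.275 threshold. The change from held to released measured about 0.31 rad, so I trust the force jump and contact travel that it was on its stop. The last picture shows the lever out.

**Buttons:** The green button bottomed out firmly at about 30 N, more than the 5 N it needs. Afterwards both button tops measured about 22 mm high, as before the press.

**Everything else:** The fingers touched only the lever and the green button. By eye, no loose thing had moved; I did not measure their positions again. The arm ended clear of everything with no force on the tool.

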